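# Load the soap press and hold its lever down

## Robot

A 6-joint arm with a two-finger parallel gripper is mounted at the origin on a cart in front of the work surface, level with it; the furniture and walls round the work are solid. World frame = base frame: x ahead of the robot, y to its left, z up, the work surface at z = 0. Lengths are in m, angles in rad, forces in N, time in s.
With the tool pointing down it reaches from about 0.3 to 0.775 m from the base axis. Payload 14.6 kg.
Tool frame: the origin (TCP) lies between the finger pads; the fingertips stand 22 mm ahead of it and the grasp point (between the pads) lies 3 mm ahead of it; x points along the fingers, z is the direction in which the jaws open and shut, and the axes are right-handed (so a half turn about x gives the same grasp; the last joint's range is limited). The gripper opens to 85 mm and grips with 20 to 120 N. Pads are 22 mm wide; open, the fingers measure 114 mm over their backs; the gripper's body (76 mm by 85 mm) begins 54 mm behind the grasp point. The pads swing forward as they close: fully open they stand 13 mm farther back than shut.
Start: joints at [-1.319, 0.3, 1.521, -0, 1.321, -0.067], TCP at [0.172, -0.522, 0.253] pointing down, gripper open.
Joint ranges: [-3.03, 3.03], [-0.79, 2.21], [0.23, 2.52], [-1.04, 4.18], [0, 3.07], [-2.55, 2.55]. Speed limits (rad/s): [2.22, 2.22, 2.57, 3.14, 3.14, 3.14].

## Interface

Orientations are given as a unit quaternion [x, y, z, w].
In Python, from workcell import robot gives the robot as it stands. Calls block until the motion is done:
- robot.move_ptp(position, orientation): joint-space move of the TCP to a pose.
- robot.move_linear(position, max_speed=0.15, frame=None, max_force=None): straight line of the TCP; frame=None keeps the orientation; max_speed is the mean speed in m/s. With max_force (N) it stops when the force on the tool has changed by that much, and returns True; else False.
- robot.set_joints(angles): joint-space move.
- robot.command_gripper(opening, force=None): finger opening in m; force is the grip in N (None keeps the last); returns when the fingers have stopped.
- robot.dwell(seconds).
- robot.inverse_kinematics(position, orientation): joint angles nearest the present ones, or None.
- robot.get_state(): the state.
- robot.get_image(name): name is "scene" or "side" or "wrist"; returns (picture, depth): 400x640x3 uint8, red, green, blue; 400x640 float32, m along the optical axis (not along the pixel's ray), 0 where there is no reading.
- robot.camera_info(name): a dict with "intrinsics" (3x3 intrinsics, pixels), "extrinsics" (4x4, takes a point from camera to world coordinates). Camera axes: x right, y up, looking along -z (the intrinsics and any distortion apply to the point x, -y, -z); pixel columns grow to the right and rows downward; lengths in m; the calibration is good to about 2 mm. A picture is of the moment at which its call begins: read the wrist's pose just before it. camera_info takes no time and is no camera call; for the wrist camera it gives the pose at the moment of the call.
A pose or a line that the arm cannot do raises robot.PlanningError and nothing moves.
- robot.sign_off(): hands the job in, once; it reports no verdict.
Trained networks look in the newest picture that a camera, given by its name, has taken for a name from the list of things; names that differ only in an ending like _2 or _b are one class to them, and where a whole thing is asked for, a point or a joint stands for the part that bears it (a point fixed in the world has none). Each returns a list of dicts, best first, with "p" (0 to 1); they miss things now and then, are a little off and sometimes report something else, mostly with a low value. They report only what shows in the picture. A call takes as long as a camera call. They do not tell look-alikes from the thing itself.
- robot.search_frame(thing, camera): "at" ([x, y, z] in m, in the coordinates of the camera as it stood for that picture, good to about 4 mm: the middle of the surface that is visible of it).
- robot.pinpoint(thing, camera): "at" ([x, y, z] in m, in the coordinates of the camera as it stood for that picture, good to about 4 mm: a listed point, or the origin of a listed thing).
The state is a dict: "t": time; "qpos": joint angles; "qvel": joint speeds; "joint_efforts": joint torques, N m; "tool_pos": TCP position; "tcp_rot": TCP orientation; "ft_force": force on the tool from outside, world axes, zero at the start; "ft_torque": the same for the moment, N m; "width": finger opening in m.
Only numpy, scipy, OpenCV 4.12 (cv2) and the standard library are available. Lean on these libraries where they do the work, as an engineer would, in place of code of your own. Each camera call takes 0.05 s, during which the arm holds its last target.

## Task

Lay the small round soap blank flat in the round nest of the stamping press while its lever stands up, let go of it, then swing the lever fully down to its stop by the wooden handle, so that the stamp bears on the blank. Finish while still holding the handle down: the lever is sprung and stands up again if it is let go. Leave the square blank, the wide round blank, the tape and the other soaps where they are.

Things in the scene. Friction and masses are not known exactly. Their poses are not given: they have to be found in the camera images.
- round_blank: The small round blank: a plain pale tan soap disc, 56 mm in diameter and 30 mm high, 0.06 to 0.12 kg. It lies flat on the table, left of the press. Origin: centre of its underside; z up.
- square_blank: A plain pale tan square soap blank, 55 x 55 x 30 mm, lying flat; not wanted, it stays within 30 mm of its place. Origin: centre of its underside.
- wide_blank: The wide round blank: a plain pale tan soap disc, 74 mm in diameter and 30 mm high; too wide for the nest, it stays within 30 mm of its place. Origin: centre of its underside.
- tape_roll: Roll of paper tape lying flat, 82 mm in diameter, 24 mm high; bystander. Origin: centre of its underside. The small round, square and wide blanks and this roll lie in any order on a rough square of about 120 mm pitch.
- heart_soap: Heart-shaped fluted soap, 57 x 65 x 37 mm, at the near edge of the table; bystander. Origin: centre of its underside.
- rose_soap: Grey rose-shaped soap, 68 mm wide, 34 mm high, behind the blanks; bystander. Origin: centre of its underside.
- dahlia_soap: Round soap with pointed petals, 75 mm wide, 35 mm high, near the edge of the table by the robot; bystander. Origin: centre of its underside.
- press: Hand press for stamping soap, fixed to the table, yaw within 0.25 rad. Origin: on the table, under the nest's centre; +x from the nest to the hinge (away from the robot), y along the hinge pin, z up. Grey base plate 215 x 120 x 12 mm (x -70 to 145 mm); on it, centred on the origin, an aluminium block 96 x 96 mm, top at z = 38 mm, holding the nest. Hinge cheeks at x 93 to 127 mm, up to z = 90 mm.
- nest (a point): Centre of the nest's floor, 26 mm above the table; axes as the press. The nest is a round hole 60 mm across and 12 mm deep with a 3 mm chamfered mouth; a seated blank has its origin here and stands 18 mm out. Laying a blank in from above with the fingers closing along the press's y keeps a gripper's long side clear of the upright lever.
- hinge (a point): Centre of the lever's hinge, 75 mm above the table, 110 mm beyond the nest along the press's +x; axis along the press's y. The lever is a steel yoke: two flat arms, 8 mm thick, centred at y = -54 and +54 mm, reaching 218 mm from the hinge, with a cross member 110 mm from the hinge that carries the stamp.
- press_lever (a joint): Lever angle, rad: 0 upright (rest), growing as the handle swings towards the robot and down, 1.571 at the stop (level). The handle's middle runs on a circle about the hinge: press x = 110 - 210 sin(angle), z = 75 + 210 cos(angle) mm. A spring drives it back: at the handle 2 N at first, 4 N before the stamp touches, about 10 N in all at the stop. The stamp meets a seated blank at about 1.50.
- press_grip: The wooden handle at the lever's end: a round bar 16 mm in diameter along the press's y, 100 mm clear between the yoke's arms. Origin: its middle; upright 285 mm above the table, fully down 75 mm above the table and 100 mm from the nest on the robot's side. Can be pinched from above, fingers closing along the press's x, and turns freely on its rod as the lever swings.
- press_stamp: Brass stamp disc, 48 mm in diameter, 8 mm thick, on a sprung stem on the lever's cross member. Origin: centre of its face. Lever upright: the face looks at the robot, 81 mm beyond the nest. Lever at its stop on a seated blank: pushed in 8 mm, bearing with about 12 N (4 N at first touch, 1 N more per mm).
Mind the look-alikes: they are no part of the job. Leave any green or purple look-alike of the round_blank alone.

How it is judged:
On the way:
1. the small round blank lies seated in the nest, let go, with the lever still up (horizontal distance between round_blank and nest below 0.006 m and z of round_blank in the frame of nest below 0.004 m and angle between round_blank's own z axis and vertical below 0.08 rad and contact force between the fingers and round_blank below 0.1 N and value of joint press_lever below 0.3 rad), for 0.2 s.
At the end, for the whole second after the job is handed in: The small round blank lies flat and untouched on the nest's floor (within 6 mm of centre, 4 mm of the floor, 0.08 rad); the fingers hold the wooden handle (over 2 N) with the lever at its stop (above 1.53 of 1.571 rad), and the stamp bears on the blank with over 4 N (horizontal distance between round_blank and nest below 0.006 m and z of round_blank in the frame of nest below 0.004 m and angle between round_blank's own z axis and vertical below 0.08 rad and contact force between the fingers and round_blank below 0.1 N and value of joint press_lever above 1.53 rad and contact force between press_stamp and round_blank above 4 N and contact force between the fingers and press_grip above 2 N); the arm keeps its last pose, push and grip.
It fails at once if one of the other blanks is moved more than 30 mm (distance of any of square_blank, wide_blank from where it was at the start of the episode above 0.03 m).
It fails at once if the tape or one of the other soaps is moved more than 30 mm (distance of any of tape_roll, heart_soap, rose_soap, dahlia_soap from where it was at the start of the episode above 0.03 m).
It also fails if it takes over 58 s, if anything falls off the work surface, if the arm or the gripper's body presses on something with over 40 N, if the wrist force passes 120 N, or if a joint passes its speed limit or range.

## Working session

There is one attempt and no reset: what is moved stays moved. The work goes in short steps, each a Python script; the robot and the scene stay as the last script left them, time stands still between calls to the robot, and variables do not carry over. Pictures are saved under pics/ and viewed, and the job is handed in when it is done.

```bash
mkdir -p pics; ls
cat > h.py <<'E'
import numpy as np, cv2
from workcell import robot
def snap(n,f):
    im,d=robot.get_image(n); cv2.imwrite(f'pics/{f}.png',im[:,:,::-1]); ci=robot.camera_info(n); np.savez(f'pics/{f}.npz',im=im,d=d,K=ci['intrinsics'],E=ci['extrinsics']); return im,d,ci
def cloud(d,K,E):
    v,u=np.mgrid[:d.shape[0],:d.shape[1]]; K=np.array(K);E=np.array(E)
    x=(u-K[0,2])/K[0,0]*d; y=(v-K[1,2])/K[1,1]*d
    P=np.stack([x,-y,-d,np.ones_like(d)],-1)@E.T
    return P[...,:3]
def w(at,E): return (np.array(E)@np.r_[at,1])[:3]
E
python3 - <<'E'
from h import *
print(robot.get_state())
for n in ['scene','side','wrist']:
    im,d,ci=snap(n,n+'0'); print(n,ci)
    if n!='wrist' or 1:
        for t in ['round_blank','square_blank','wide_blank','tape_roll','nest','hinge','press_grip','press','rose_soap']:
            try: print(t,[(np.round(w(r['at'],ci['extrinsics']),3),round(r['p'],2)) for r in robot.pinpoint(t,n)])
            except Exception as e: print(t,e)
print(robot.get_state()['t'])
E
```

```text
pics
{'t': 0.0, 'qpos': array([-1.31861928e+00,  3.00487328e-01,  1.52159693e+00,  2.53206602e-05,
        1.32068499e+00, -6.66277826e-02]), 'qvel': array([-0.00209685, -0.00045946, -0.00125263,  0.00074726, -0.00055877,
       -0.00143708]), 'joint_efforts': array([-1.57537761e-03, -5.43504024e+01, -3.61791587e+01, -1.47630526e-04,
        3.95886236e-03, -3.48292497e-05]), 'tool_pos': array([ 0.17232302, -0.52208653,  0.25270569]), 'tcp_rot': array([ 0.41457108,  0.57333846, -0.41402647,  0.57270927]), 'ft_force': array([ 0.09022165,  0.30711201, -1.01215662]), 'ft_torque': array([ 0.04615018, -0.02584126,  0.02747832]), 'width': 0.08510543044513734}
scene {'intrinsics': array([[424.31130506,   0.        , 307.10554469],
       [  0.        , 424.31130506, 194.9494578 ],
       [  0.        ,   0.        ,   1.        ]]), 'extrinsics': array([[-0.61151877,  0.42570936, -0.66694553, -0.0415273 ],
       [-0.79095067, -0.30650927,  0.52957446,  0.6207152 ],
       [ 0.02101982,  0.85136573,  0.52415128,  0.61656126],
       [ 0.        ,  0.        ,  0.        ,  1.        ]])}
ro
[... 1853 characters left out ...]
88)]
rose_soap [(array([0.681, 0.324, 0.002]), 0.96)]
wrist {'intrinsics': array([[275.74100412,   0.        , 322.86976079],
       [  0.        , 275.74100412, 203.77964625],
       [  0.        ,   0.        ,   1.        ]]), 'extrinsics': array([[ 3.14110199e-01,  9.05157431e-01,  2.86399735e-01,
         2.44631109e-01],
       [-9.49386232e-01,  2.99715522e-01,  9.40020632e-02,
        -4.98836074e-01],
       [-7.51780121e-04, -3.01430972e-01,  9.53487705e-01,
         3.74039206e-01],
       [ 0.00000000e+00,  0.00000000e+00,  0.00000000e+00,
         1.00000000e+00]])}
round_blank []
square_blank []
wide_blank []
tape_roll []
nest []
hinge []
press_grip []
press []
rose_soap []
1.5
```

View pics/scene0.png

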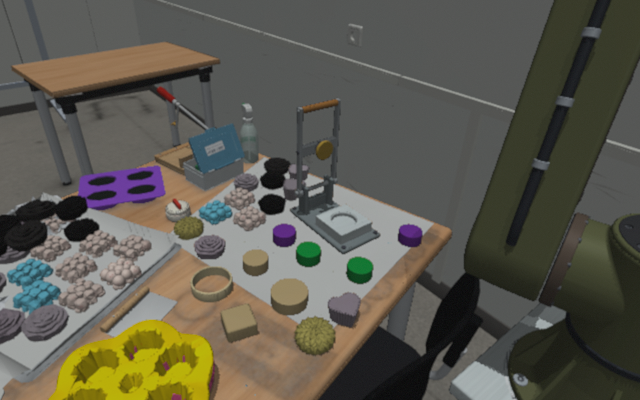

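View pics/side0.png

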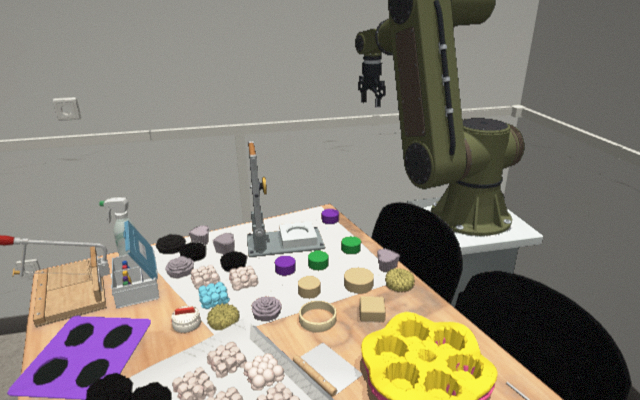

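The scene picture shows the tan small blank at (255,262), the wide one at (290,296), the square one at (239,322) and the tape at (211,284). The green pucks at (308,253) and (359,269) and the purple ones are decoys. The press is at about (340,225) with its lever up. Next I'll refine these from depth.

Run:
```python
import numpy as np,cv2
from h import cloud
for n in ['scene0','side0']:
    z=np.load(f'pics/{n}.npz'); P=cloud(z['d'],z['K'],z['E']); im=z['im'].astype(int); ok=z['d']>0
    def near(c,r,z0,z1): return ok&(np.hypot(P[...,0]-c[0],P[...,1]-c[1])<r)&(P[...,2]>z0)&(P[...,2]<z1)
    for nm,c in dict(round=(.576,.268),wide=(.449,.27),green=(.527,.163)).items():
        m=near(c,.05,.024,.04); Q=P[m]; 
        (cx,cy),r=cv2.minEnclosingCircle(Q[:,:2].astype(np.float32)); print(n,nm,len(Q),cx,cy,r,np.median(Q[:,2]))
    m=near((.56,.03),.07,.034,.043); Q=P[m]
    print('block',len(Q),np.median(Q[:,2]),cv2.minAreaRect(Q[:,:2].astype(np.float32)))
    m=near((.67,.026),.1,.277,.31)&(im[...,0]-im[...,2]>50); Q=P[m]; mu=Q.mean(0); u,s,vt=np.linalg.svd(Q-mu); print('handle',len(Q),mu,vt[0],Q.min(0),Q.max(0))
```

```text
scene0 round 394 0.571232795715332 0.2710089385509491 0.028796011582016945 0.03022591774991673
scene0 wide 885 0.4473516047000885 0.27050095796585083 0.03856196254491806 0.03035671183994193
scene0 green 370 0.5264732837677002 0.16333621740341187 0.029118061065673828 0.030485449631124872
block 747 0.03840307381273245 ((0.5583847761154175, 0.030179442837834358), (0.09952301532030106, 0.0985572561621666), 89.25021362304688)
handle 123 [0.66354385 0.02934038 0.2903329 ] [-0.02665923 -0.99961563 -0.00760721] [ 0.65874294 -0.02054983  0.28558169] [0.66860779 0.07986631 0.29427942]
side0 round 273 0.5716686844825745 0.2739233374595642 0.028623510152101517 0.028062164135508327
side0 wide 451 0.4476766288280487 0.27299365401268005 0.03901786357164383 0.02823742455887046
side0 green 213 0.526685357093811 0.16343137621879578 0.030303161591291428 0.028127826005011958
block 395 0.03618854170354979 ((0.5585411787033081, 0.032345373183488846), (0.10107602924108505, 0.09619072079658508), 88.38802337646484)
handle 64 [0.66949798 0.027266   0.28958338] [-0.01959451 -0.99978829 -0.00627892] [ 0.6618849  -0.01918726  0.28478205] [0.67622041 0.07416361 0.29238322]
```

```bash
cat >> h.py <<'E'
from scipy.spatial.transform import Rotation as R
def quat(zdir):  # tool x down, tool z = zdir (yaw angle rad)
    x=np.array([0,0,-1.]); z=np.array([np.cos(zdir),np.sin(zdir),0]); y=np.cross(z,x)
    return R.from_matrix(np.stack([x,y,z],1)).as_quat()
E
python3 - <<'E'
from h import *
s=robot.get_state(); M=R.from_quat(s['tcp_rot']).as_matrix(); print(M.round(2)); ci=robot.camera_info('wrist')
print('cam in tool', M.T@(ci['extrinsics'][:3,3]-s['tool_pos']))
for a in [np.pi/2-.02,-np.pi/2-.02,-.02,np.pi-.02]:
    print(a, quat(a))
    for p in [(.5715,.2725,.16),(.5715,.2725,.036),(.5585,.031,.16),(.5585,.031,.063),(.56,.03,.3),(.668,.029,.29),(.4585,.033,.075)]:
        q=robot.inverse_kinematics(p,quat(a)); print(p,None if q is None else np.round(q,2))
E
```

```text
[[-0.    0.95  0.31]
 [ 0.    0.31 -0.95]
 [-1.   -0.   -0.  ]]
cam in tool [-0.1207882   0.07596749  0.00039731]
1.5507963267948965 [-0.49497508  0.50497492  0.49497508  0.50497492]
(0.5715, 0.2725, 0.16) [ 0.39  0.57  1.36 -0.    1.21 -1.16]
(0.5715, 0.2725, 0.036) [ 0.39  0.72  1.43 -0.    0.99 -1.16]
(0.5585, 0.031, 0.16) [-0.01  0.41  1.6  -0.    1.13 -1.56]
(0.5585, 0.031, 0.063) [-0.01  0.55  1.65 -0.    0.94 -1.56]
(0.56, 0.03, 0.3) [-0.01  0.29  1.42 -0.    1.43 -1.56]
(0.668, 0.029, 0.29) [-0.01  0.56  1.08 -0.    1.51 -1.56]
(0.4585, 0.033, 0.075) [-0.01  0.35  1.93 -0.    0.86 -1.56]
-1.5907963267948966 [ 0.50497492  0.49497508 -0.50497492  0.49497508]
(0.5715, 0.2725, 0.16) [ 0.39  0.57  1.36 -0.    1.21  1.98]
(0.5715, 0.2725, 0.036) [ 0.39  0.72  1.43 -0.    0.99  1.98]
(0.5585, 0.031, 0.16) [-0.01  0.41  1.6  -0.    1.13  1.58]
(0.5585, 0.031, 0.063) [-0.01  0.55  1.65 -0.    0.94  1.58]
(0.56, 0.03, 0.3) [-0.01  0.29  1.42 -0.    1.43  1.58]
(0.668, 0.029, 0.29) [-0.01  0.56  1.08 -0.    1.51  1.58]
(0.4585, 0.033, 0.075) [-0.01  0.35  1.93 -0.    0.86  1.58]
-0.02 [ 0.00707095  0.70707143 -0.00707095  0.70707143]
(0.5715, 0.2725, 0.16) [ 0.39  0.57  1.36 -0.    1.21  0.41]
(0.5715, 0.2725, 0.036) [ 0.39  0.72  1.43 -0.    0.99  0.41]
(0.5585, 0.031, 0.16) [-0.01  0.41  1.6  -0.    1.13  0.01]
(0.5585, 0.031, 0.063) [-0.01  0.55  1.65 -0.    0.94  0.01]
(0.56, 0.03, 0.3) [-0.01  0.29  1.42 -0.    1.43  0.01]
(0.668, 0.029, 0.29) [-0.01  0.56  1.08 -0.    1.51  0.01]
(0.4585, 0.033, 0.075) [-0.01  0.35  1.93 -0.    0.86  0.01]
3.121592653589793 [ 0.70707143 -0.00707095 -0.70707143 -0.00707095]
(0.5715, 0.2725, 0.16) None
(0.5715, 0.2725, 0.036) None
(0.5585, 0.031, 0.16) None
(0.5585, 0.031, 0.063) None
(0.56, 0.03, 0.3) None
(0.668, 0.029, 0.29) None
(0.4585, 0.033, 0.075) None
```

Run:
```python
from h import *
q=quat(np.pi/2-.02)
robot.move_ptp([.38,.2,.32],q)
robot.move_ptp([.55,.2725,.22],q)
robot.command_gripper(.07)
im,d,ci=snap('wrist','w1'); s=robot.get_state(); print(s['t'],s['tool_pos'],s['width'])
P=cloud(d,ci['intrinsics'],ci['extrinsics'])
for nm,c in dict(round=(.5715,.2725),).items():
    m=(d>0)&(np.hypot(P[...,0]-c[0],P[...,1]-c[1])<.05)&(P[...,2]>.02)&(P[...,2]<.045); Q=P[m]
    print(len(Q),cv2.minEnclosingCircle(Q[:,:2].astype(np.float32)),np.median(Q[:,2]))
```

```text
5.375 [0.54983974 0.27246673 0.22078749] 0.06977295408888749
1655 ((0.5709912180900574, 0.2689993977546692), 0.027843164280056953) 0.02951948428854423
```

View pics/w1.png

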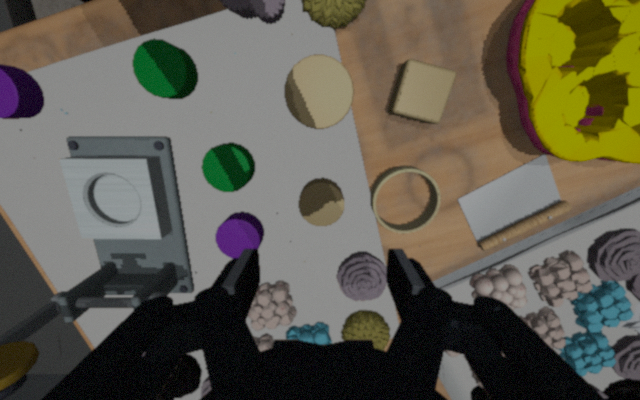

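The wrist view shows the small tan blank at (321,202), between the purple puck at (240,235) and the tape at (405,198). Its measured radius (27.8 mm) and height (29.5 mm) match the real ones. I'll grasp it now.

Run:
```python
from h import *
q=quat(np.pi/2-.02)
robot.move_ptp([.571,.2707,.10],q)
robot.move_linear([.571,.2707,.037],.12,max_force=10)
robot.command_gripper(.045,30)
s=robot.get_state(); print(s['width'],s['tool_pos'],s['ft_force'])
robot.move_linear([.571,.2707,.17],.15)
print(robot.get_state()['width'])
robot.move_ptp([.48,.12,.19],q)
robot.move_ptp([.50,.031,.19],q)
im,d,ci=snap('wrist','w2'); s=robot.get_state(); print(s['t'],s['tool_pos'],s['width'])
P=cloud(d,ci['intrinsics'],ci['extrinsics'])
m=(d>0)&(np.hypot(P[...,0]-.5585,P[...,1]-.031)<.065)&(P[...,2]>.034)&(P[...,2]<.044);Q=P[m]
print(len(Q),cv2.minAreaRect(Q[:,:2].astype(np.float32)))
for n in ['scene','side']: snap(n,n+'2')
```

```text
0.053995674636055084 [0.57160988 0.27102302 0.03868527] [-1.20948727 -1.43163671  5.93535622]
0.054169843275047175
9.1833 [0.50033721 0.03162491 0.1895045 ] 0.05415966451071399
857 ((0.5285944938659668, 0.03031935915350914), (0.0961250513792038, 0.037593308836221695), 88.41556549072266)
```

View pics/w2.png

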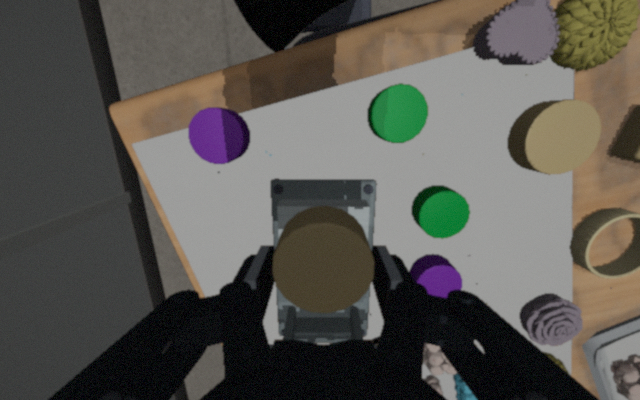

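View pics/scene2.png

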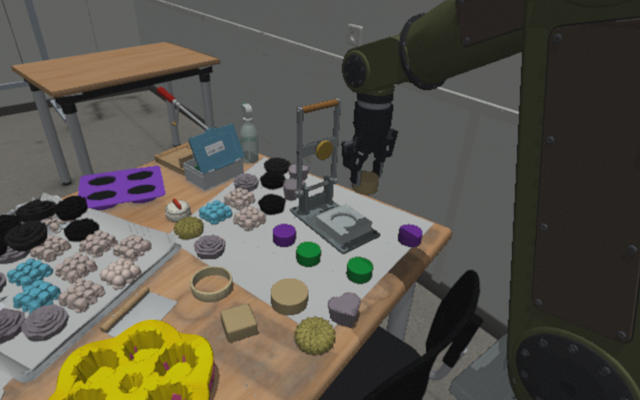

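Run:
```python
import numpy as np,cv2
from h import cloud
z=np.load('pics/w1.npz');P=cloud(z['d'],z['K'],z['E'])
m=(z['d']>0)&(np.hypot(P[...,0]-.5585,P[...,1]-.031)<.08)&(P[...,2]>.034)&(P[...,2]<.044);Q=P[m]
print('w1 block',len(Q),np.median(Q[:,2]),cv2.minAreaRect(Q[:,:2].astype(np.float32)))
# nest hole: points below rim
m=(z['d']>0)&(np.hypot(P[...,0]-.5585,P[...,1]-.031)<.027)&(P[...,2]>.01)&(P[...,2]<.06);print('floor z',np.percentile(P[m][:,2],[5,50,95]))
for n in ['scene0','side0','w1']:
    z=np.load(f'pics/{n}.npz');P=cloud(z['d'],z['K'],z['E'])
    m=(z['d']>0)&(np.hypot(P[...,0]-.5585,P[...,1]-.031)<.05)&(abs(P[...,2]-.038)<.004);Q=P[m]
    # inner rim: innermost top points per angle sector -> circle fit
    c=np.array([.5585,.031])
    for it in range(5):
        a=np.arctan2(Q[:,1]-c[1],Q[:,0]-c[0]); r=np.hypot(*(Q[:,:2]-c).T); pts=[]
        for k in range(24):
            s=(a>=-np.pi+k*np.pi/12)&(a<-np.pi+(k+1)*np.pi/12)
            if s.sum()>3: i=np.where(s)[0][np.argmin(r[s])]; pts.append(Q[i,:2])
        p=np.array(pts); A=np.c_[2*p,np.ones(len(p))]; sol=np.linalg.lstsq(A,(p**2).sum(1),rcond=None)[0]; c=sol[:2]
    print(n,'rim',c,np.sqrt(sol[2]+c@c),len(p))
z=np.load('pics/w2.npz');P=cloud(z['d'],z['K'],z['E']);tcp=np.array([.50033721,.03162491,.1895])
m=(z['d']>0)&(np.hypot(P[...,0]-.5,P[...,1]-.0316)<.04)&(P[...,2]>.13)&(P[...,2]<.21)
im=z['im']; m&=(im[...,0].astype(int)-im[...,2]>15); Q=P[m]; zt=np.median(Q[:,2]); Q=Q[abs(Q[:,2]-zt)<.004]
print('held',len(Q),zt,cv2.minEnclosingCircle(Q[:,:2].astype(np.float32)), Q[:,:2].min(0),Q[:,:2].max(0))
A=np.c_[Q[:,:2],np.ones(len(Q))]; print('plane',np.linalg.lstsq(A,Q[:,2],rcond=None)[0])
```

```text
w1 block 4951 0.03753808727480934 ((0.5585927367210388, 0.02867981791496277), (0.09862837940454483, 0.09643404930830002), 88.6864242553711)
floor z [0.02448857 0.02564562 0.02680681]
scene0 rim [0.55782023 0.031303  ] 0.03090733414606145 24
side0 rim [0.55979921 0.03492507] 0.03150062335792573 24
w1 rim [0.558364   0.02978158] 0.02976268612316537 24
held 7420 0.1805940190824311 ((0.5002519488334656, 0.03112921118736267), 0.02788734994828701) [0.47254241 0.00374004] [0.52801366 0.0579985 ]
plane [ 0.00639205 -0.00112173  0.17746653]
```

Run:
```python
from h import *
q=quat(np.pi/2-.02)
robot.move_linear([.5585,.0305,.15],.2,frame=None)
robot.move_linear([.5585,.0305,.084],.12)
s=robot.get_state();print(s['tool_pos'],s['ft_force'])
h=robot.move_linear([.5585,.0305,.0645],.04,max_force=6)
s=robot.get_state();print(h,s['tool_pos'],s['ft_force'],s['width'])
im,d,ci=snap('wrist','w3');snap('scene','scene3');snap('side','side3')
```

```text
[0.55882155 0.03049839 0.08493594] [ 0.56146237 -0.05595823 -0.23479784]
True [0.55821463 0.03046671 0.06469321] [-2.3744023   0.8686564   7.26475089] 0.05424556570875938
```

View pics/w3.png

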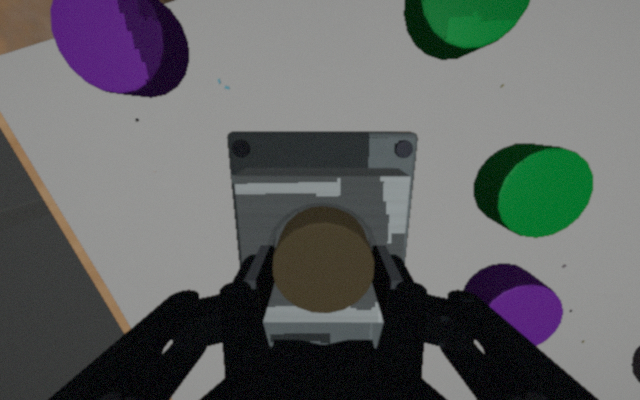

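The blank went in down to the floor: the TCP is at 64.7 mm, so its top is at about 56 mm. I'll release it, back off and check.

Run:
```python
from h import *
robot.command_gripper(.072)
robot.move_linear([.5585,.0305,.14],.15)
robot.move_linear([.49,.0305,.19],.2)
im,d,ci=snap('wrist','w4');snap('scene','scene4');s=robot.get_state();print(s['t'],s['tool_pos'])
for n in ['w4','scene4']:
    z=np.load(f'pics/{n}.npz');P=cloud(z['d'],z['K'],z['E'])
    m=(z['d']>0)&(np.hypot(P[...,0]-.5585,P[...,1]-.031)<.04)&(P[...,2]>.049)&(P[...,2]<.065);Q=P[m]
    A=np.c_[Q[:,:2],np.ones(len(Q))]
    print(n,len(Q),np.median(Q[:,2]),cv2.minEnclosingCircle(Q[:,:2].astype(np.float32)),np.linalg.lstsq(A,Q[:,2],rcond=None)[0])
```

```text
12.7833 [0.4903542  0.03045561 0.18883069]
w4 2062 0.05535142857602221 ((0.5577483177185059, 0.029577750712633133), 0.028017673641443253) [ 0.01877056 -0.00124174  0.04479555]
scene4 294 0.056463017764679324 ((0.5569145679473877, 0.03107779286801815), 0.029871076345443726) [ 0.04437521 -0.03696755  0.03258064]
```

View pics/w4.png

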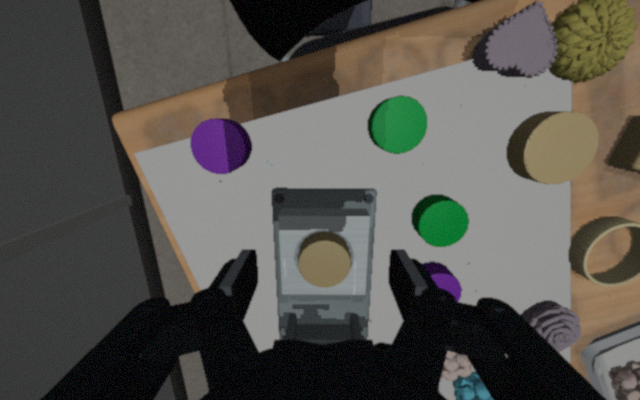

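View pics/scene4.png

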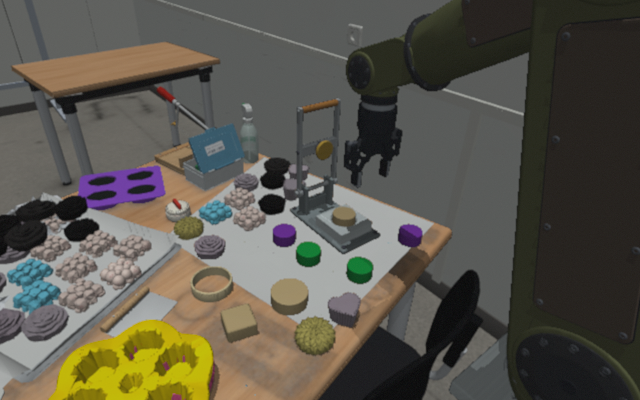

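The blank is seated, with its top at 55.4 mm, centred within 1.5 mm, and the lever is still up. Next I'll hover above the handle and look.

Run:
```python
from h import *
qh=quat(-.023)
for z in (.36,.38,.42): print(z,robot.inverse_kinematics([.668,.028,z],qh))
robot.move_linear([.45,.0305,.38],.25)
robot.command_gripper(.055)
robot.move_ptp([.60,.029,.40],qh)
im,d,ci=snap('wrist','w5');s=robot.get_state();print(s['t'],s['tool_pos'],s['width'])
P=cloud(d,ci['intrinsics'],ci['extrinsics'])
m=(d>0)&(np.hypot(P[...,0]-.668,P[...,1]-.028)<.07)&(P[...,2]>.277)&(P[...,2]<.31)&(im[...,0].astype(int)-im[...,2]>40);Q=P[m]
if len(Q): mu=Q.mean(0);print(len(Q),mu,np.percentile(Q,[2,98],axis=0),np.linalg.svd(Q-mu,full_matrices=False)[2][0])
```

```text
0.36 [-1.28780832e-02  5.40350681e-01  9.44116848e-01 -4.44089210e-16
  1.65712513e+00  1.01219168e-02]
0.38 [-1.28780832e-02  5.41333752e-01  8.98137917e-01 -4.44089210e-16
  1.70212098e+00  1.01219168e-02]
0.42 [-1.28780832e-02  5.51547822e-01  7.93503648e-01 -4.44089210e-16
  1.79654118e+00  1.01219168e-02]
15.4667 [0.59979334 0.02901764 0.40017531] 0.05484504674833387
1640 [0.66786727 0.03184044 0.29164279] [[ 0.66150588 -0.01621182  0.28844205]
 [ 0.67527933  0.0749439   0.29379658]] [1.90353426e-02 9.99818720e-01 4.26969933e-04]
```

View pics/w5.png

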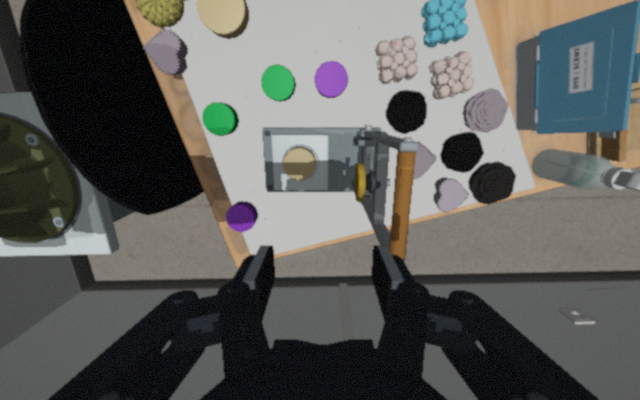

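The wrist view shows the handle from (405,145) to (398,255). Its centre is at x≈0.668 and its top at z≈0.292, as expected. I'll grasp it and check.

Run:
```python
from h import *
qh=quat(-.023)
robot.move_linear([.668,.0285,.37],.2)
h=robot.move_linear([.668,.0285,.287],.12,max_force=8)
print(h,robot.get_state()['tool_pos'])
robot.command_gripper(.008,50)
s=robot.get_state();print(s['t'],s['width'],s['tool_pos'],s['ft_force'])
snap('scene','scene6')
```

```text
False [0.66811583 0.02849422 0.28831511]
17.2833 0.014399124521657435 [0.66823465 0.02846799 0.28756228] [1.00121813 0.99436898 3.82046976]
```

View pics/scene6.png

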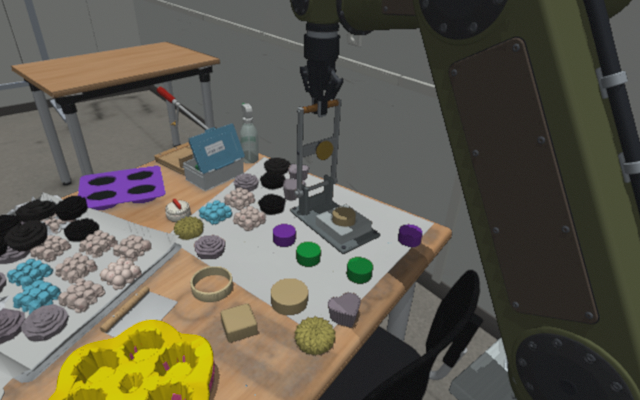

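The scene view shows the gripper holding the handle at (322,105), and the finger opening is 14.4 mm on the 16 mm bar. I'll swing it down along the arc, monitoring the force.

Run:
```python
from h import *
yaw=-.023; hx,hy,hz=.6682,.0285,.0775
def pt(a,r=.21): 
    s=-r*np.sin(a); return [hx+s*np.cos(yaw),hy+s*np.sin(yaw),hz+r*np.cos(a)]
for i,a in enumerate(np.linspace(0,1.40,12)[1:]):
    h=robot.move_linear(pt(a),.12,max_force=25)
    s=robot.get_state();print(round(a,2),h,(s['tool_pos']-pt(a)).round(4),s['ft_force'].round(1),round(s['width'],4))
    if h: break
print(s['t'])
```

```text
0.13 False [ 0.0001 -0.     -0.    ] [ 1.3  0.  -0.4] 0.0144
0.25 False [ 0.0005  0.     -0.0001] [ 2.4  0.3 -2.1] 0.0142
0.38 False [ 0.0007 -0.     -0.0001] [ 4.4  1.4 -6.1] 0.0143
0.51 False [ 0.0009  0.     -0.    ] [ 7.1  0.7 -7.9] 0.0143
0.64 False [ 0.0014 -0.      0.0002] [ 10.6   1.4 -11.6] 0.0144
0.76 False [0.0017 0.     0.0005] [11.5  2.1 -8.8] 0.0141
0.89 False [ 0.002  -0.      0.0009] [11.9  1.3 -5.1] 0.0144
1.02 False [0.0021 0.     0.0011] [ 9.3  1.2 -2.9] 0.0144
1.15 False [0.002  0.     0.0011] [6.4 1.2 0.8] 0.0142
1.27 False [0.0018 0.     0.0008] [4.5 1.6 2.7] 0.0143
1.4 False [0.0017 0.     0.0005] [5.2 1.5 3.5] 0.0141
21.45
```

Run:
```python
from h import *
yaw=-.023; hx,hy,hz=.6682,.0285,.0775
def pt(a,r=.21): 
    s=-r*np.sin(a); return [hx+s*np.cos(yaw),hy+s*np.sin(yaw),hz+r*np.cos(a)]
for a in (1.46,1.51,1.54,1.571,1.585,1.60):
    h=robot.move_linear(pt(a),.05,max_force=15)
    s=robot.get_state();print(a,h,s['tool_pos'].round(4),(s['tool_pos']-pt(a)).round(4),s['ft_force'].round(1),round(s['width'],4))
    if h: break
print(s['t'])
snap('scene','scene7');snap('side','side7');snap('wrist','w7')
```

```text
1.46 False [0.4611 0.0333 0.1012] [0.0016 0.     0.0005] [7.3 3.  3.1] 0.0144
1.51 False [0.4603 0.0333 0.0909] [0.0016 0.     0.0007] [4.5 1.9 7.7] 0.0143
1.54 False [0.46   0.0334 0.0847] [0.0016 0.     0.0007] [4.3 2.  9.8] 0.0141
1.571 False [0.4598 0.0334 0.0783] [0.0016 0.     0.0008] [ 3.3  1.8 10.8] 0.0145
1.585 False [0.4599 0.0334 0.0761] [0.0016 0.0001 0.0016] [-4.4  2.3 24.2] 0.0147
1.6 False [0.4601 0.0334 0.0739] [0.0018 0.     0.0026] [-12.2   2.   42.4] 0.0144
23.2667
```

View pics/side7.png

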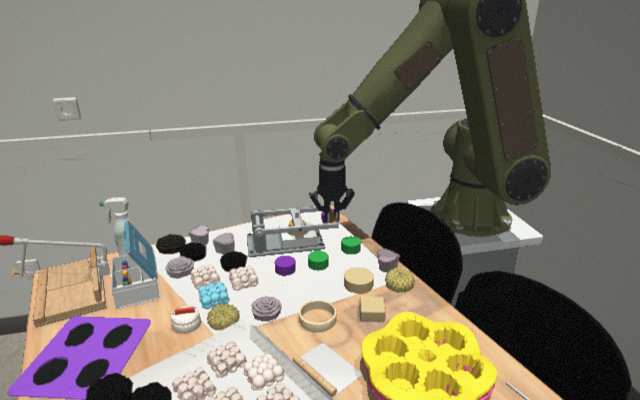

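View pics/w7.png

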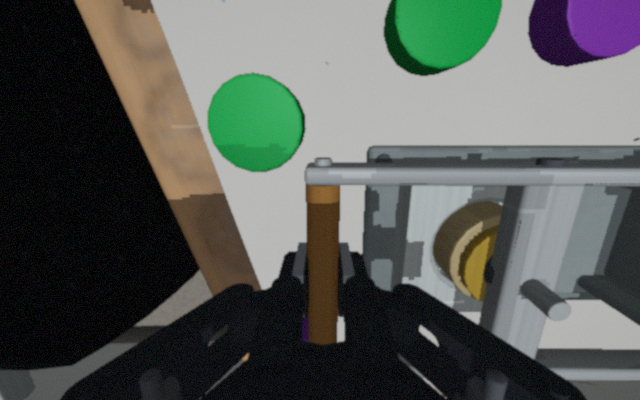

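The lever is level and the force rises steeply, so it is on its stop. 42 N is more than needed; I'll ease off to about 20 N and check that the arms are level.

Run:
```python
from h import *
robot.move_linear([.4598,.0334,.0745],.03)
robot.dwell(.5)
s=robot.get_state();print(s['tool_pos'].round(4),s['ft_force'].round(1),round(s['width'],4))
for n in ['wrist','scene']:
    im,d,ci=snap(n,n+'8');P=cloud(d,ci['intrinsics'],ci['extrinsics'])
    for sg in (1,-1):
        c=np.array([.6682,.0285])+sg*.054*np.array([.023,1])
        m=(d>0)&(abs(P[...,1]-(c[1]-.023*(P[...,0]-c[0])))<.003)&(P[...,0]>.45)&(P[...,0]<.62)&(P[...,2]>.065)&(P[...,2]<.11);Q=P[m]
        if len(Q)>20: print(n,sg,len(Q),'slope',np.polyfit(Q[:,0],Q[:,2],1),np.median(Q[:,2]))
    m=(d>0)&(np.hypot(P[...,0]-.5585,P[...,1]-.031)<.03)&(P[...,2]>.05)&(P[...,2]<.06);Q=P[m];print('blank',len(Q),np.median(Q[:,2]) if len(Q) else 0)
robot.dwell(1); s=robot.get_state();print(s['t'],s['tool_pos'].round(4),s['ft_force'].round(1),round(s['width'],4))
```

```text
[0.4601 0.0334 0.0757] [-12.2  -0.6  27.5] 0.0147
wrist 1 5821 slope [0.00542311 0.07708051] 0.08140002073181865
wrist -1 2139 slope [-0.00905226  0.08250723] 0.07809371308466356
blank 1617 0.055521597224575225
scene 1 257 slope [0.00885239 0.07337981] 0.08003811786392234
scene -1 59 slope [0.01023994 0.07109592] 0.07748396483157671
blank 75 0.056019574107686876
25.2833 [0.4601 0.0334 0.0757] [-12.9   0.2  27.4] 0.0141
```

View pics/scene8.png

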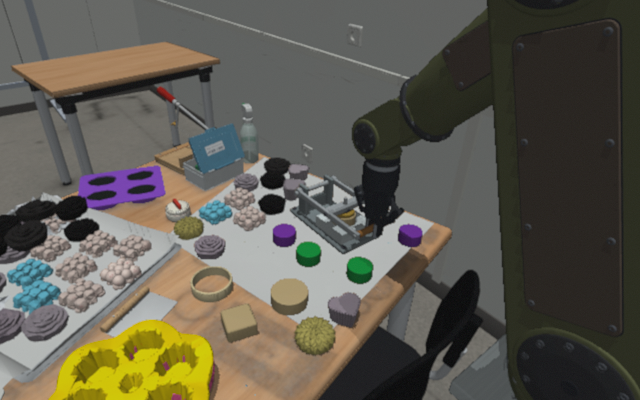

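The scene view shows the yoke level over the press, held by the gripper at (380,225). The other blanks, tape and soaps look unmoved. Handing in.

```bash
python3 -c "
from workcell import robot
print(robot.sign_off()); s=robot.get_state(); print(s['t'],s['ft_force'],s['width'])"
```

```text
the job is handed in; nothing more can be done
None
the job is handed in; nothing more can be done
```

I laid the small tan round blank in the nest with the lever up and let it go. Then I swung the lever down by its handle and handed the job in at about 25 s with the handle still held down.

**Blank:** after release its top was at 55.4 mm (56 mm expected when seated) and its centre was within about 1.5 mm of the nest's. With the lever down the top still read 55.5 to 56 mm. The wrist and scene cameras gave tilts of 0.02 and 0.06 rad. The scene figure is noisy, but both are under the 0.08 rad limit.

**Lever:** the four slope readings of the yoke's arms were all within about 0.01 rad of level. The force rose steeply at the end, as it should at the stop. The final push was a steady 27 N upward on the tool, with 50 N grip commanded and the fingers 14 mm apart on the 16 mm bar. I could not measure the stamp's force on the blank directly.

**Force peak and side load:** the push briefly reached about 42 N at the stop, carried through the fingers on the handle, before I eased it off. A sideways load of about 13 N stayed on the tool.

**Bystanders:** none of the other blanks, the tape or the soaps looked moved in the last scene picture. I checked them by eye only.

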